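# Shut the marked gas valve under the sliding cover

### The arm

A 7-joint arm with a two-finger parallel gripper is mounted at the origin on the work surface. World frame = base frame: x ahead of the robot, y to its left, z up, the work surface at z = 0. Lengths are in m, angles in rad, forces in N, time in s.
With the tool pointing down it reaches from about 0.425 to 1.025 m from the base axis. Payload 9.4 kg.
Tool frame: the origin (TCP) lies on the centre line of the jaws, within the pads' length; the fingertips stand 17 mm ahead of it and the grasp point (between the pads) lies 2 mm behind it; z points along the fingers, x is the direction in which the jaws open and shut, and the axes are right-handed (so a half turn about z gives the same grasp; the last joint's range is limited). The gripper opens to 85 mm and grips with 20 to 120 N. Pads are 22 mm wide; open, the fingers measure 114 mm over their backs; the gripper's body (76 mm by 85 mm) begins 54 mm behind the grasp point. The pads swing forward as they close: fully open they stand 13 mm farther back than shut.
Start: joints at [1.027, 0.599, -0.003, 1.599, 0.002, 0.943, -0.08], TCP at [0.326, -0.647, 0.219] pointing down, gripper open.
Joint ranges: [-2.57, 2.57], [-0.35, 1.97], [-1.29, 1.29], [0.11, 2.56], [-1.05, 4.19], [0.11, 1.86], [-2.63, 2.63]. Speed limits (rad/s): [2.22, 2.22, 3.01, 3.01, 3.14, 3.14, 3.14].

### API

Orientations are given as a unit quaternion [w, x, y, z].
In Python, from rig import ctrl, kin, camera, camera_info gives the robot as it stands. Calls block until the motion is done:
- ctrl.move_to(position, orientation): joint-space move of the TCP to a pose.
- ctrl.line_to(position, frame=None, feed=0.15): straight line of the TCP; frame=None keeps the orientation; feed is the mean speed in m/s.
- ctrl.set_joints(angles): joint-space move.
- ctrl.set_gripper(opening, grip_force=None): opening from 0.0 (shut) to 1.0 (fully open); grip_force is the grip in N (None keeps the last); returns when the fingers have stopped.
- ctrl.sleep(seconds).
- kin.solve_ik(position, orientation): joint angles nearest the present ones, or None.
- ctrl.state(): the state.
- camera(name): name is "side" or "top" or "wrist"; returns the picture (480x640x3 uint8, red, green, blue); there is no depth.
- camera_info(name): a dict with "camera_matrix" (3x3 intrinsics, pixels), "extrinsics" (4x4, takes a point from camera to world coordinates). Camera axes: x right, y up, looking along -z (the intrinsics and any distortion apply to the point x, -y, -z); pixel columns grow to the right and rows downward; lengths in m; the calibration is good to about 2 mm. A picture is of the moment at which its call begins: read the wrist's pose just before it. camera_info takes no time and is no camera call; for the wrist camera it gives the pose at the moment of the call.
A pose or a line that the arm cannot do raises ctrl.MotionError and nothing moves.
- ctrl.finish_job(): hands the job in, once; it reports no verdict.
The state is a dict: "t": time; "joints": joint angles; "joint_vel": joint speeds; "joint_torque": joint torques, N m; "position": TCP position; "orientation": TCP orientation; "ft_force": force on the tool from outside, world axes, zero at the start; "wrist_torque": the same for the moment, N m; "finger_gap": opening from 0.0 (shut) to 1.0 (fully open).
Only numpy, scipy, OpenCV 4.12 (cv2) and the standard library are available. Lean on these libraries where they do the work, as an engineer would, in place of code of your own. Each camera call takes 0.05 s, during which the arm holds its last target.

### The job

On the lab bench, push the white cover of the gas box along its guides, all the way aside onto the box's deck, so that the valve well lies open; then push the red handle with the white stripe fully shut, a quarter turn clockwise seen from above until it meets its stop. Only push, with the fingertips or the outside of the fingers: do not pinch or lift anything, leave the cover open, and leave the blue handle and the jars, glassware and other things on the bench as they are.

Things in the scene. Friction and masses are not known exactly. Their poses are not given: they have to be found in the camera images.
- gas_box: low dark-grey gas service box fixed to the bench, 196 (x) x 568 (y) mm, rim 90 mm high. Origin: centre of its underside; z up, y along its long side. Its -y half is an open well with two valves, its +y half a closed flat deck, also 90 mm high. Guide lips along both long sides (7 mm wide, 91 to 98 mm from the middle) and end stops (from 276 mm) rise to 99 mm
- well (a point): centre of the floor of the box's well, 8 mm above the bench; the well is 160 mm wide (box x) and 266 mm long (box y) inside
- cover: loose white flat cover, 176 (x) x 270 (y) x 6 mm, about 0.5 kg, on the rim between the lips (3 mm play); axes as the box's. Origin: centre of its underside, 90 mm up. Starts over the well (origin at box y -140 to -120 mm), slides along box +y onto the deck, to the end stop at box y +141 mm; only friction of a few N resists. It could be lifted off, which is wrong
- rib_top (a point): centre of the top of the black push rib across the middle of the cover: 110 (x) x 14 (y) x 25 mm high above the cover, top 31 mm above the cover's underside (121 mm above the bench)
- red_handle (a joint): angle of the marked red handle: 0 = open, in line with its copper pipe, pointing to box -x (towards the robot); 1.571 = shut, against its stop, pointing to box +y (across the pipe). It shuts clockwise seen from above, starts at 0 to 0.3, stays where left, friction 0.2 N m (about 4 N near its end)
- red_tip (a point): outer end of the red handle (white stripe along it, white dot on its hub), at its top edge, 82 mm above the bench, 65 mm from the pivot axis. The point's x axis points from the end to the pivot. The handle is an upright paddle 9 mm thick and 28 mm tall (54 to 82 mm above the bench)
- red_pivot (a point): pivot axis of the red handle, at the top of its 24 mm hub, 83 mm above the bench; at box x +35 mm and box y -195 or -85 mm (the red and blue valves may swap places). The brass valve body below, 44 x 30 mm, ends 52 mm above the bench
- blue_handle (a joint): angle of the plain blue handle, of the same kind as the red: leave it as it is
- blue_tip (a point): outer end of the blue handle, at its top edge, 82 mm above the bench; the same paddle, without a stripe
- blue_pivot (a point): pivot axis of the blue handle, at its top, 110 mm along box y from the red pivot, 83 mm above the bench
- jar_red: white plastic jar with a red cap, 64 mm across, 115 tall; bystander, leave alone. Origin: centre of its underside
- jar_blue: white plastic jar with a blue cap, 68 mm across, 120 tall; bystander, leave alone. Origin: centre of its underside
- jar_amber: amber glass jar with a black cap, 56 mm across, 105 tall; bystander, leave alone. Origin: centre of its underside
- beaker: small open glass beaker, 68 mm across, 85 tall; bystander, leave alone. Origin: centre of its underside
- dish: white ceramic dish, 84 mm across, 28 tall; bystander, leave alone. Origin: centre of its underside
- spatula: steel spatula 190 mm long lying on the bench; bystander, leave alone. Origin: its middle, at the bench
- carton: red carton 85 x 120 x 55 mm; bystander, leave alone. Origin: centre of its underside

How it is judged:
On the way, in this order (a step that is already met when the one before it is completed fails the run):
1. the cover has been slid aside onto the deck (y of cover in the frame of gas_box above 0.1 m and z of cover in the frame of gas_box between 0.085 and 0.097 m), for 0.2 s.
2. the red handle is shut, the cover still open (all of step 1 and value of joint red_handle above 1.45 rad), for 0.2 s.
At the end, for the whole second after the job is handed in: Cover flat in its guides on the deck, its centre over 100 mm along box +y from the box centre (stop at 141); red handle over 1.45 rad, at rest; end of the blue handle moved under 15 mm; bystanders upright and within 30 mm of where they stood (all of step 2 and velocity of joint red_handle below 0.1 rad/s and linear speed of cover below 0.02 m/s and distance of blue_tip from where it was at the start of the episode below 0.015 m and distance of each of jar_red, jar_blue, jar_amber, beaker, dish, spatula, carton from where it was at the start of the episode below 0.03 m and angle between each of jar_red, jar_blue, jar_amber, beaker, dish, carton's own z axis and vertical below 0.35 rad); the robot touches nothing.
It fails at once if the cover is lifted or tipped off its guides (z of cover in the frame of gas_box above 0.105 m or angle between cover's own z axis and vertical above 0.12 rad).
It fails at once if the cover's rib is pinched between the fingers (y of the grasp point in the frame of cover between -0.008 and 0.008 m and x of the grasp point in the frame of cover between -0.06 and 0.06 m and z of the grasp point in the frame of cover below 0.042 m and contact force between the fingers and cover above 2 N).
It fails at once if the red handle is pinched between the fingers (y of the grasp point in the frame of red_tip between -0.006 and 0.006 m and x of the grasp point in the frame of red_tip between -0.01 and 0.07 m and z of the grasp point in the frame of red_tip below 0.01 m and contact force between the fingers and red_valve above 2 N).
It fails at once if the blue handle is turned (its end moves more than 15 mm) (distance of blue_tip from where it was at the start of the episode above 0.015 m).
It fails at once if a jar, the beaker, the dish, the spatula or the carton is moved more than 30 mm, or a standing one tipped over (distance of any of jar_red, jar_blue, jar_amber, beaker, dish, spatula, carton from where it was at the start of the episode above 0.03 m or angle between any of jar_red, jar_blue, jar_amber, beaker, dish, carton's own z axis and vertical above 0.35 rad).
It also fails if it takes over 51 s, if anything falls off the work surface, if the arm or the gripper's body presses on something with over 40 N, if the wrist force passes 120 N, or if a joint passes its speed limit or range.

## Working session

There is one attempt and no reset: what is moved stays moved. The work goes in short steps, each a Python script; the robot and the scene stay as the last script left them, time stands still between calls to the robot, and variables do not carry over. Pictures are saved under pics/ and viewed, and the job is handed in when it is done.

```bash
mkdir -p pics; ls; python3 - <<'E'
from rig import ctrl,camera,camera_info
import cv2
print(ctrl.state())
for n in("top","side"):
    i=camera_info(n);print(n,i)
    cv2.imwrite(f"pics/{n}0.png",camera(n)[:,:,::-1])
E
```

```text
pics
{'t': 0.0, 'joints': array([ 1.02730575,  0.60013885, -0.00256292,  1.60016028,  0.00179528,
        0.94289517, -0.07980599]), 'joint_vel': array([-0.00174077, -0.00102686, -0.00260473, -0.00088549,  0.00041241,
        0.00073362,  0.00065942]), 'joint_torque': array([ 8.64189224e-04, -7.76450086e+01,  1.56605221e+00, -2.58007872e+01,
        1.25189338e-02,  8.91052536e-03,  3.09691916e-05]), 'position': array([ 0.32603155, -0.64698511,  0.21789592]), 'orientation': array([-3.62042607e-04,  8.51492978e-01, -5.24365397e-01, -7.13031017e-04]), 'ft_force': array([ 0.76761597,  0.63950633, -0.18600185]), 'wrist_torque': array([ 0.0138819 , -0.01507632,  0.02556733]), 'finger_gap': 0.9967149989559628}
top {'camera_matrix': array([[619.65527996,   0.        , 309.42830007],
       [  0.        , 619.65527996, 238.42419102],
       [  0.        ,   0.        ,   1.        ]]), 'extrinsics': array([[-1.23057553e-02,  9.90286103e-01, -1.38499109e-01,
         3.42892697e-01],
       [-9.99789242e-01, -1.44617774e-02, -1.45714686e-02,
         1.64658539e-04],
       [-1.64328661e-02,  1.38290606e-01,  9.90255356e-01,
         1.77753696e+00],
       [ 0.00000000e+00,  0.00000000e+00,  0.00000000e+00,
         1.00000000e+00]])}
side {'camera_matrix': array([[446.28728149,   0.        , 321.93295018],
       [  0.        , 446.28728149, 240.48004502],
       [  0.        ,   0.        ,   1.        ]]), 'extrinsics': array([[-0.91408799,  0.23831709, -0.32809771,  0.14099356],
       [-0.40520775, -0.50525526,  0.76192113,  1.00331687],
       [ 0.01580573,  0.82941069,  0.5584157 ,  0.82914885],
       [ 0.        ,  0.        ,  0.        ,  1.        ]])}
```

View pics/top0.png

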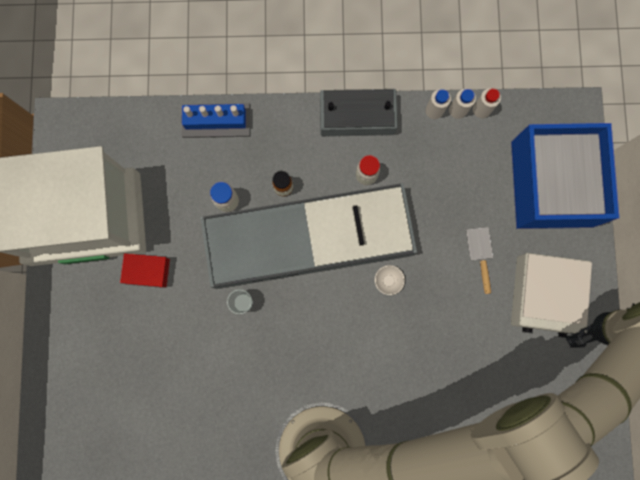

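View pics/side0.png

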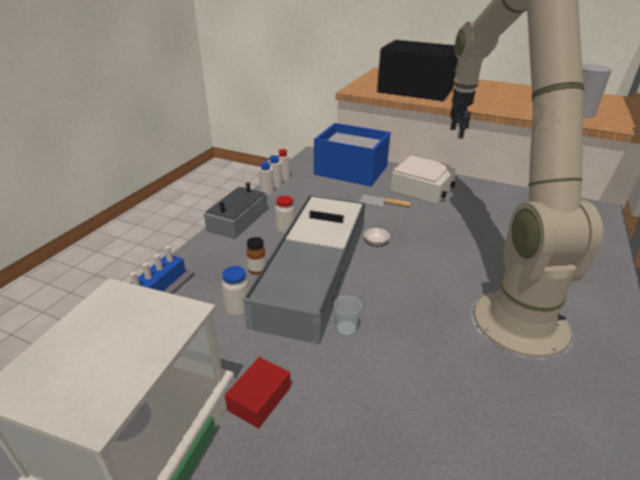

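```bash
cat > h.py <<'E'
import numpy as np,cv2
from rig import ctrl,kin,camera,camera_info
def cast(name,uv,z,info=None):
    i=info or camera_info(name);K=i["camera_matrix"];E=i["extrinsics"]
    uv=np.atleast_2d(np.array(uv,float))
    d=np.c_[(uv[:,0]-K[0,2])/K[0,0],-(uv[:,1]-K[1,2])/K[1,1],-np.ones(len(uv))]@E[:3,:3].T
    o=E[:3,3]
    return o+d*((z-o[2])/d[:,2])[:,None]
def blobs(mask,minA=30):
    n,l,s,c=cv2.connectedComponentsWithStats(mask.astype(np.uint8))
    return [(s[i],c[i],l==i) for i in range(1,n) if s[i,4]>=minA]
def rect(name,m,z,info=None):
    c=max(cv2.findContours(m.astype(np.uint8),cv2.RETR_EXTERNAL,cv2.CHAIN_APPROX_NONE)[0],key=cv2.contourArea)[:,0,:]
    p=cast(name,c,z,info)
    return cv2.minAreaRect((p[:,:2]*1000).astype(np.float32))
E
python3 - <<'E'
from h import *
im=cv2.imread("pics/top0.png").astype(int)
g=im.min(2);mx=im.max(2)
roi=np.zeros(g.shape,bool);roi[180:290,300:420]=1
for s,c,m in blobs((g>140)&roi,1500): print("white",s,c,rect("top",m,0.096))
roi[:]=0;roi[195:255,340:380]=1
for s,c,m in blobs((mx<70)&roi,20): print("rib",s,c,cast("top",c,0.121),rect("top",m,0.121))
# deck
cv2.imwrite("pics/crop0.png",cv2.resize(im[170:300,190:430].astype(np.uint8),None,fx=3.3,fy=3.3,interpolation=cv2.INTER_CUBIC))
E
```

```text
white [ 305  188  107   78 5868] [357.52300613 226.2661895 ] ((610.9818725585938, -107.696044921875), (175.20516967773438, 269.6572265625), 8.740327835083008)
rib [353 206  11  39 171] [358.25146199 224.95321637] [[ 0.60943139 -0.10794898  0.121     ]] ((609.6575317382812, -107.95851135253906), (106.08842468261719, 11.638341903686523), 8.87859058380127)
```

View pics/crop0.png

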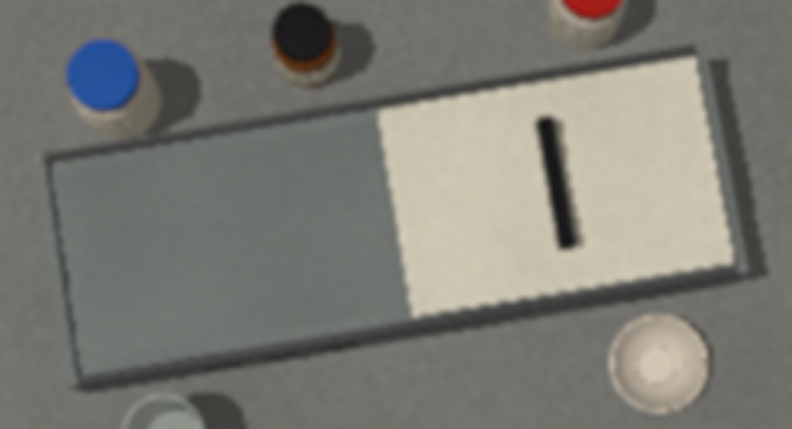

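```bash
python3 - <<'E'
from h import *
p=cast("top",[[190+61.5/3.3,170+270/3.3],[190+722/3.3,170+160/3.3]],.099)[:,:2]
print(p,np.linalg.norm(p[0]-p[1]),np.degrees(np.arctan2(-(p[0]-p[1])[0],(p[0]-p[1])[1])),p.mean(0))
yaw=np.radians(8.7);Y=np.array([-np.sin(yaw),np.cos(yaw)])
c=np.array([.6103,-.1079]);print((c-p.mean(0))@Y)
from scipy.spatial.transform import Rotation as R
print(ctrl.state()["orientation"])
# tool x along box x: Rot = cols [X, -Y, -Z]
for s in(1,-1):
    X=s*np.array([np.cos(yaw),np.sin(yaw),0]);Z=np.array([0,0,-1.]);Yt=np.cross(Z,X)
    q=R.from_matrix(np.c_[X,Yt,Z]).as_quat(scalar_first=True)
    for b in(-.05,.4): 
        P=np.r_[c+Y*b,.14]; print(s,q,P,kin.solve_ik(P,q))
E
```

```text
[[ 0.54470159  0.30095412]
 [ 0.62884956 -0.24811863]] 0.555483365149443 8.71305314230038 [0.58677558 0.02641775]
-0.13633059505755046
[-3.06725190e-04  8.51495292e-01 -5.24361778e-01 -6.31535130e-04]
1 [0.         0.99711932 0.07584891 0.        ] [ 0.61786304 -0.15732469  0.14      ] [ 0.37133992  0.60248226 -0.31911491  1.86267569  0.27329455  0.71908388
  0.04953121]
1 [0.         0.99711932 0.07584891 0.        ] [0.54979567 0.28749755 0.14      ] [-0.25362522  0.60863635 -0.48098092  1.89545995  0.40567535  0.73458715
 -0.81486972]
-1 [ 0.         -0.07584891  0.99711932  0.        ] [ 0.61786304 -0.15732469  0.14      ] [-0.15636826  0.63387243  0.49308626  1.89824911 -0.44024067  0.71796446
 -2.39657997]
-1 [ 0.         -0.07584891  0.99711932  0.        ] [0.54979567 0.28749755 0.14      ] [ 0.0886666   0.81896964 -1.10392612  1.87435035  0.86715304  1.02641771
  1.89910277]
```

```bash
cat >> h.py <<'E'
from scipy.spatial.transform import Rotation as R
yaw=np.radians(8.75)
BX=np.array([np.cos(yaw),np.sin(yaw),0]);BY=np.array([-np.sin(yaw),np.cos(yaw),0])
Q=R.from_matrix(np.c_[BX,-BY,[0,0,-1.]]).as_quat(scalar_first=True)
C0=np.array([.6103,-.1079,0])     # cover start centre
B0=C0+BY*0.136                    # box centre
def box(x,y,z): return B0+BX*x+BY*y+np.array([0,0,z])
def tobox(p):
    d=np.asarray(p)-B0; return np.r_[d@BX,d@BY,d[2]]
def st(s=""):
    a=ctrl.state();print(s,round(a["t"],2),"box",tobox(a["position"]).round(4),"F",a["ft_force"].round(1),"gap",round(a["finger_gap"],3));return a
def snap(n,f):
    i=camera_info(n);im=camera(n)[:,:,::-1].copy();cv2.imwrite("pics/"+f,im);return im,i
E
python3 - <<'E'
from h import *
ctrl.set_gripper(0.0,20)
ctrl.move_to(box(0,-.136-.045,.22),Q);st()
ctrl.line_to(box(0,-.136-.045,.126),feed=.12);st()
ctrl.line_to(box(0,-.136-.02,.126),feed=.05);st()
snap("side","s1.png");snap("top","t1.png");snap("wrist","w1.png")
E
```

```text
2.93 box [-0.0006 -0.1827  0.2198] F [0.7 0.1 0.4] gap 0.002
 3.87 box [ 0.0004 -0.1811  0.1266] F [-0.1 -0.4  0.6] gap 0.002
 4.52 box [ 1.000e-04 -1.560e-01  1.261e-01] F [-0.4 -0.   0.1] gap 0.001
```

```bash
python3 - <<'E'
import cv2
a=cv2.imread("pics/s1.png")[150:330,220:420];b=cv2.imread("pics/w1.png")
cv2.imwrite("pics/c1.png",cv2.hconcat([cv2.resize(a,(444,400)),cv2.resize(b,(356,400))]))
E
```

```text
(no output)
```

View pics/c1.png

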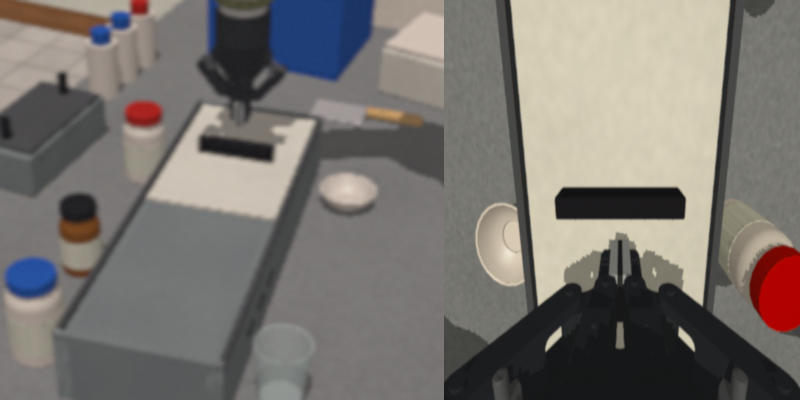

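The closed fingers stand just behind the rib and are centred on it. Next I push.

```bash
python3 - <<'E'
from h import *
ctrl.line_to(box(0,-.158,.122),feed=.06);st()
ctrl.line_to(box(0,-.12,.122),feed=.06);st("push")
ctrl.line_to(box(0,.105,.122),feed=.08);st("push")
ctrl.line_to(box(0,.095,.122),feed=.08);st("back")
ctrl.line_to(box(0,.06,.20),feed=.15);st()
ctrl.move_to(box(-.03,-.135,.33),Q);st()
w,i=snap("wrist","w2.png")
snap("top","t2.png")
E
```

```text
4.92 box [-0.0003 -0.1584  0.1215] F [-0.5  0.2  0.3] gap -0.003
push 5.7 box [ 0.     -0.1202  0.122 ] F [ 1.1  0.8 -0.1] gap -0.005
push 8.66 box [0.     0.1047 0.122 ] F [0.5 0.3 0.6] gap -0.001
back 8.93 box [-0.      0.0938  0.1219] F [0.6 0.6 0.9] gap 0.003
 9.65 box [-0.0004  0.0603  0.1995] F [ 0.4  0.6 -0.8] gap 0.0
 10.59 box [-0.03   -0.1333  0.3289] F [0.6 0.2 0.2] gap 0.0
```

View pics/w2.png

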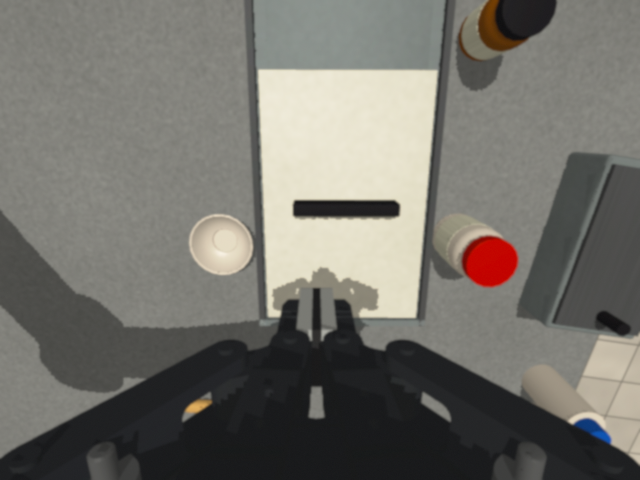

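View pics/t2.png

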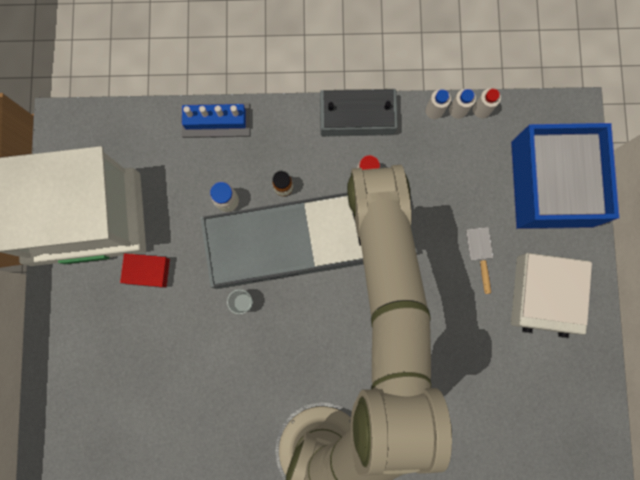

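The cover has barely moved and there was no contact force, so the tips must have passed over the rib. I'll check the actual heights in the side and wrist views.

```bash
python3 - <<'E'
from h import *
a=cv2.imread("pics/s1.png")
def proj(n,P,i=None):
    i=i or camera_info(n);K=i["camera_matrix"];E=i["extrinsics"];c=(np.asarray(P)-E[:3,3])@E[:3,:3]
    return [K[0,0]*c[0]/-c[2]+K[0,2],K[1,1]*-c[1]/-c[2]+K[1,2]]
for nm,P in dict(tip=box(0,-.156,.109),tcp=box(0,-.156,.126),ribL=box(-.055,-.136,.121),ribR=box(.055,-.136,.121),coverc=box(-.088,-.001,.096)).items():
    u=proj("side",P);print(nm,u);cv2.circle(a,(int(round(u[0])),int(round(u[1]))),1,(0,255,0),-1)
cv2.imwrite("pics/s1c.png",cv2.resize(a[170:270,260:380],None,fx=6,fy=6,interpolation=cv2.INTER_CUBIC))
i=camera_info("wrist");im=cv2.imread("pics/w2.png").astype(int)
print(i["extrinsics"].round(3),i["camera_matrix"].round(1))
roi=np.zeros(im.shape[:2],bool);roi[60:280,240:450]=1
roi[190:225,285:410]=1
r=np.zeros_like(roi);r[190:228,285:408]=1
for s,c,m in blobs((im.max(2)<70)&r,300):
    for z in(.121,.096): q=rect("wrist",m,z,i);print("rib",z,q,tobox(np.r_[np.array(q[0])/1000,0]))
E
```

```text
tip [np.float64(326.6928083857514), np.float64(213.2074182905302)]
tcp [np.float64(326.8099562113231), np.float64(208.55877952100676)]
ribL [np.float64(342.29489071520146), np.float64(215.59125886314754)]
ribR [np.float64(308.30326004882136), np.float64(210.46210352300454)]
coverc [np.float64(342.56661816529714), np.float64(247.805172118013)]
[[ 0.988 -0.149 -0.042  0.57 ]
 [ 0.155  0.947  0.28  -0.039]
 [-0.002 -0.283  0.959  0.485]
 [ 0.     0.     0.     1.   ]] [[363.2   0.  316.1]
 [  0.  363.2 240.2]
 [  0.    0.    1. ]]
rib 0.121 ((610.8367309570312, -106.31573486328125), (106.07579803466797, 14.482172012329102), 8.926215171813965) [ 0.00077149 -0.13451582  0.        ]
rib 0.096 ((613.6361694335938, -110.97135162353516), (113.36386108398438, 15.47718620300293), 8.926643371582031) [ 0.00283012 -0.13954312  0.        ]
```

View pics/s1c.png

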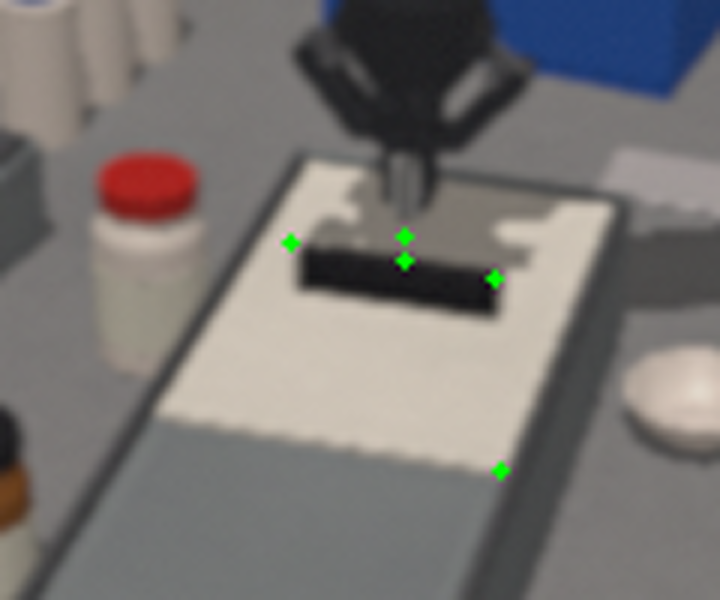

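```bash
python3 - <<'E'
from h import *
def proj(n,P,i=None):
    i=i or camera_info(n);K=i["camera_matrix"];E=i["extrinsics"];c=(np.asarray(P)-E[:3,3])@E[:3,:3]
    return np.array([K[0,0]*c[0]/-c[2]+K[0,2],K[1,1]*-c[1]/-c[2]+K[1,2]])
a=ctrl.state();p=a["position"];print(p)
im,_=snap("side","s2.png");w=cv2.imread("pics/w2.png")
f=kin
for dz,c in((0,(0,0,255)),(-.017,(0,255,0)),(.017,(255,0,0))):
    for n,I in(("side",im),("wrist",w)):
        u=proj(n,p+[0,0,dz]);print(n,dz,u.round(1));cv2.circle(I,tuple(int(round(v)) for v in u),1,c,-1)
u=proj("side",p).astype(int)
A=cv2.resize(im[u[1]-40:u[1]+40,u[0]-40:u[0]+40],(400,400),interpolation=cv2.INTER_CUBIC)
u=proj("wrist",p).astype(int);print(u)
B=cv2.resize(w[270:350,277:357],(400,400),interpolation=cv2.INTER_CUBIC)
cv2.imwrite("pics/c2.png",cv2.hconcat([A,B]))
E
```

```text
[ 0.58035739 -0.10931406  0.32875798]
side 0 [336.4 152.1]
wrist 0 [314.9 291.8]
side -0.017 [336.2 157.6]
wrist -0.017 [315.1 277.9]
side 0.017 [336.6 146.4]
wrist 0.017 [314.7 308.7]
[314 291]
```

View pics/c2.png

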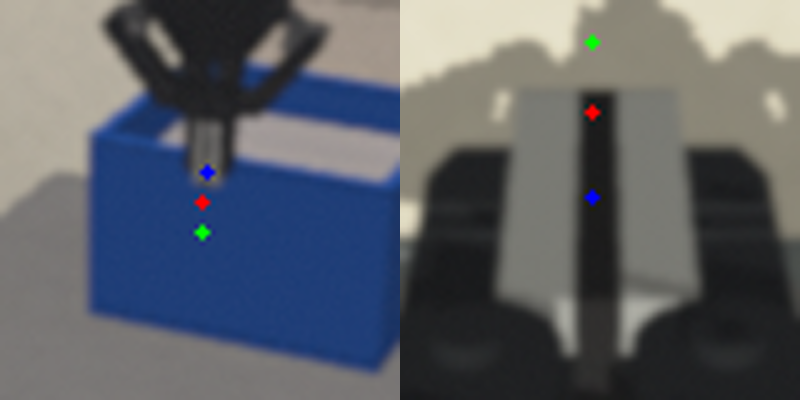

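```bash
python3 - <<'E'
from h import *
p=ctrl.state()["position"]
def ray(n,u):
    E=camera_info(n)["extrinsics"];q=cast(n,u,0)[0];o=E[:3,3];d=q-o;return o,d/np.linalg.norm(d)
for us in((336.9,148.5),(336.9,149.5)):
    for uw in((315.5,287.5),(315.5,289)):
        (a,d),(b,e)=ray("side",us),ray("wrist",uw)
        s,t=np.linalg.lstsq(np.c_[d,-e],b-a,rcond=None)[0]
        m=(a+d*s+b+e*t)/2;print(us,uw,(tobox(m)-tobox(p)).round(4),"miss",np.linalg.norm(a+d*s-b-e*t).round(4))
E
```

```text
(336.9, 148.5) (315.5, 287.5) [-0.0012  0.008   0.0137] miss 0.0031
(336.9, 148.5) (315.5, 289) [-0.0011  0.0072  0.0134] miss 0.0029
(336.9, 149.5) (315.5, 287.5) [-0.0011  0.0065  0.0101] miss 0.0028
(336.9, 149.5) (315.5, 289) [-0.001   0.0056  0.0098] miss 0.0026
```

Both views agree that the shut fingertips are about 12 mm above the reported TCP. By the given tool data they should be 17 mm below it. That explains why they missed the rib, so I'll go by the measured tip and push again, with a force check.

```bash
python3 - <<'E'
from h import *
T=.012
ctrl.move_to(box(0,-.136-.045,.16),Q);st()
ctrl.line_to(box(0,-.136-.045,.107-T),feed=.08);st()
ctrl.line_to(box(0,-.136-.012,.107-T),feed=.05);a=st()
snap("side","s3.png")
E
python3 -c "
import cv2
a=cv2.imread('pics/s3.png')
cv2.imwrite('pics/s3c.png',cv2.resize(a[170:270,260:380],None,fx=6,fy=6,interpolation=cv2.INTER_CUBIC))"
```

```text
11.48 box [ 0.0008 -0.1803  0.1608] F [1.  0.2 1.3] gap 0.002
 12.45 box [ 0.0003 -0.181   0.0953] F [-0.3  0.2 -0.2] gap -0.003
 13.26 box [ 0.     -0.1479  0.095 ] F [0.1 0.  0.6] gap -0.001
```

View pics/s3c.png

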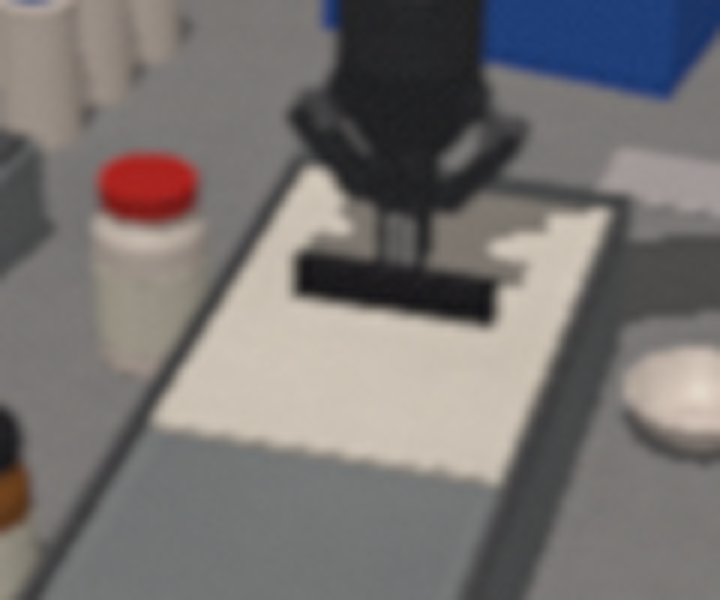

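The fingers are now hidden behind the rib and the cover has begun to move (front edge about 2 px). I'll carry on.

```bash
python3 - <<'E'
from h import *
T=.012
ctrl.line_to(box(0,-.04,.107-T),feed=.08);st()
ctrl.line_to(box(0,.107,.107-T),feed=.08);st()
ctrl.line_to(box(0,.09,.107-T),feed=.08);st()
ctrl.line_to(box(0,.07,.16),feed=.15);st()
ctrl.move_to(box(-.03,-.20,.30),Q);st()
w,i=snap("wrist","w4.png")
snap("top","t4.png")
E
```

```text
14.81 box [ 0.0001 -0.0403  0.095 ] F [ 0.3 -0.3  2.1] gap -0.002
 16.79 box [0.     0.1069 0.095 ] F [-0.5 -1.6  0.6] gap 0.004
 17.15 box [0.    0.089 0.095] F [ 0.2  0.6 -0. ] gap 0.003
 17.75 box [-0.0002  0.0703  0.1597] F [-0.4  0.9  0.3] gap 0.002
 18.92 box [-0.0297 -0.1981  0.2991] F [ 0.5  0.3 -0.4] gap 0.0
```

View pics/w4.png

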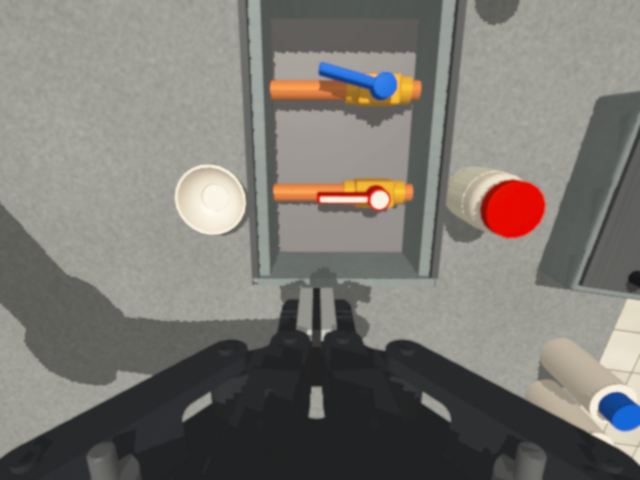

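View pics/t4.png

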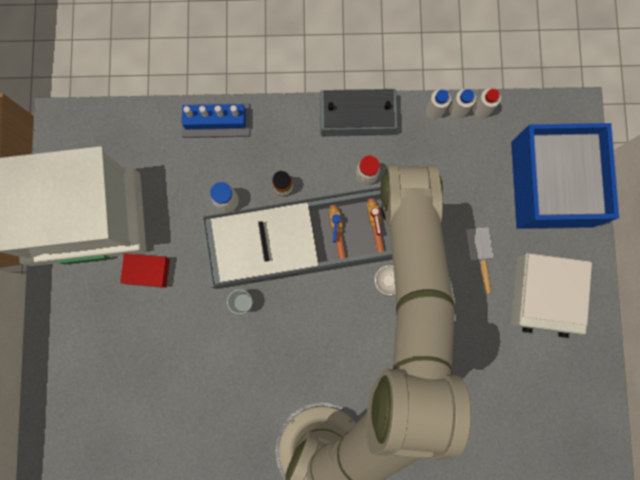

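The cover is on the deck and the well is open. The red handle is in the nearer valve, with its dot at (379,199) and its end at about (319,198). The blue handle is farther along, at about (320,68) to (384,86). Now I'll measure them.

```bash
python3 - <<'E'
from h import *
i=camera_info("wrist");im=cv2.imread("pics/w4.png");hsv=cv2.cvtColor(im,cv2.COLOR_BGR2HSV).astype(int)
r=np.zeros(im.shape[:2],bool);r[50:230,270:425]=1
red=((hsv[...,0]<6)|(hsv[...,0]>174))&(hsv[...,1]>140)&(hsv[...,2]>90)&r
wh=(im.min(2)>200)&r
blue=(abs(hsv[...,0]-110)<12)&(hsv[...,1]>140)&r
for nm,m in(("red",red|wh),("blue",blue)):
    m=cv2.morphologyEx(m.astype(np.uint8),cv2.MORPH_CLOSE,np.ones((3,3)))
    for s,c,b in blobs(m,60):
        q=rect("wrist",b,.082,i);pts=cv2.boxPoints(q)/1000
        print(nm,s,q,[tobox(np.r_[p,0])[:2].round(4) for p in pts])
u=[[379,199],[319,198],[384,86],[320,68]]
print([tobox(p)[:2].round(4) for p in cast("wrist",u,.0825,i)])
# inner well corners (rim z .09)/ cover
t=cv2.imread("pics/t4.png").astype(int);g=t.min(2)
m=np.zeros_like(r);m[195:285,205:325]=1
for s,c,b in blobs((g>140)&m,1500): q=rect("top",b,.096);print("cover",q,tobox(np.r_[np.array(q[0])/1000,0]))
# box -y end outer edge at z .099 : wrist px rows
print([tobox(p)[:2].round(4) for p in cast("wrist",[[252,285],[437,280]],.099,i)])
E
```

```text
red [316 187  73  24 821] ((626.3466796875, -158.33265686035156), (73.2314682006836, 24.092689514160156), 1.8298470973968506) [array([-0.0267, -0.1719]), array([-0.0296, -0.1958]), array([ 0.0431, -0.2047]), array([ 0.046 , -0.1807])]
blue [ 319   63   77   36 1174] ((610.5665283203125, -50.639991760253906), (74.1296615600586, 23.904523849487305), 1.476346731185913) [array([-0.0263, -0.0629]), array([-0.0293, -0.0866]), array([ 0.0442, -0.096 ]), array([ 0.0473, -0.0723])]
[array([ 0.0358, -0.1918]), array([-0.0263, -0.1909]), array([ 0.035 , -0.0834]), array([-0.026 , -0.0679])]
cover ((570.8770751953125, 151.37890625), (175.60687255859375, 271.1690368652344), 8.832585334777832) [0.00047828 0.12625844 0.        ]
[array([-0.0971, -0.2814]), array([ 0.0986, -0.275 ])]
```

```bash
cat >> h.py <<'E'
PV=np.array([.0354,-.192]);ZT=.066-.012
def arc(th,r=.050,gap=0.):
    d=np.array([-np.cos(th),np.sin(th)]);n=np.array([np.sin(th),np.cos(th)])
    s=.0045+.010*abs(np.sin(th))+.011*abs(np.cos(th))+gap
    p=PV+r*d-n*s; return box(p[0],p[1],ZT)
E
python3 - <<'E'
from h import *
p=arc(0,gap=.016)
ctrl.move_to(np.r_[p[:2],.15],Q);st()
ctrl.line_to(p,feed=.08);st()
for th in(0,.2,.4,.6,.8,1.0,1.2,1.35,1.45,1.52):
    ctrl.line_to(arc(th),feed=.06);a=st(th)
    if np.linalg.norm(a["ft_force"])>25: break
snap("side","s5.png");snap("wrist","w5.png")
E
```

```text
19.68 box [-0.0138 -0.2228  0.1506] F [0.2 0.3 0.7] gap 0.002
 21.02 box [-0.0143 -0.2237  0.0546] F [-0.2 -0.6 -0.6] gap 0.001
0 21.44 box [-0.0144 -0.2068  0.0542] F [-0.2 -0.1 -0.9] gap 0.002
0.2 21.74 box [-0.0169 -0.1989  0.0541] F [ 0.5 -0.4 -0. ] gap 0.002
0.4 22.05 box [-0.0181 -0.1894  0.054 ] F [ 0.6 -1.1  0.7] gap 0.001
0.6 22.37 box [-0.017  -0.1794  0.0539] F [ 0.3 -0.7  0.2] gap -0.002
0.8 22.69 box [-0.0137 -0.1695  0.0539] F [-0.4 -1.9  0.1] gap -0.001
1.0 23.02 box [-0.0078 -0.1599  0.0538] F [-1.1 -1.8 -0.1] gap 0.0
1.2 23.37 box [ 0.0005 -0.1515  0.0539] F [-0.5 -1.4  0.3] gap -0.003
1.35 23.67 box [ 0.0081 -0.1466  0.0539] F [-1.  -0.7  0.7] gap -0.0
1.45 23.92 box [ 0.0137 -0.1441  0.0539] F [-1.3 -2.4 -1.4] gap 0.0
1.52 24.17 box [ 0.0173 -0.1429  0.0538] F [-3.1 -3.2 -0.3] gap -0.002
```

View pics/w5.png

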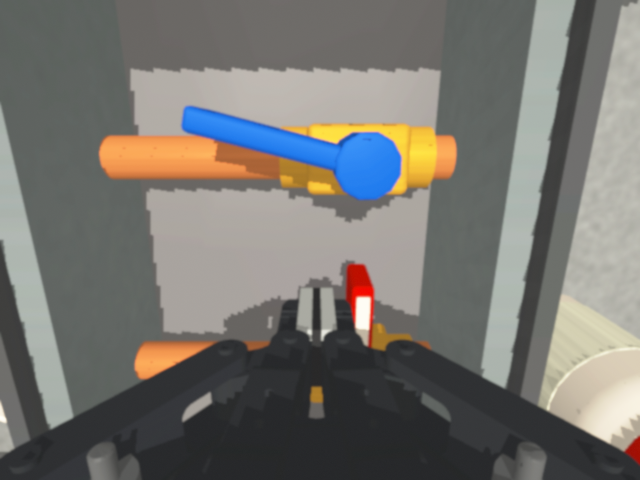

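The red handle now points nearly to +y, with its end at about (358,268), and the blue one is untouched. I'll press on in small steps until it meets the stop.

```bash
python3 - <<'E'
from h import *
x0,y0=.0175,-.1425
for k in range(1,9):
    ctrl.line_to(box(x0+.0015*k,y0,ZT),feed=.03);a=st(k);fx=-a["ft_force"]@BX
    if fx>14: break
i=camera_info("wrist");snap("wrist","w6.png")
ctrl.line_to(box(x0-.02,y0,ZT),feed=.06)
ctrl.line_to(box(x0-.02,y0,.15),feed=.12)
ctrl.move_to(box(-.03,-.20,.30),Q);st()
w,i=snap("wrist","w7.png")
hsv=cv2.cvtColor(w,cv2.COLOR_BGR2HSV).astype(int)
r=np.zeros(w.shape[:2],bool);r[50:230,270:425]=1
red=(((hsv[...,0]<6)|(hsv[...,0]>174))&(hsv[...,1]>140)&(hsv[...,2]>90)&r)|((w.min(2)>200)&r)
for s,c,b in blobs(cv2.morphologyEx(red.astype(np.uint8),cv2.MORPH_CLOSE,np.ones((3,3))),60):
    q=rect("wrist",b,.082,i);print([tobox(np.r_[p/1000,0])[:2].round(4) for p in cv2.boxPoints(q)])
E
```

```text
1 24.52 box [ 0.0175 -0.143   0.0538] F [-5.4 -4.6  0.9] gap -0.0
2 24.77 box [ 0.0176 -0.1429  0.0537] F [-8.9 -4.2  3.6] gap 0.003
3 25.02 box [ 0.0178 -0.1429  0.0536] F [-12.9  -4.9   5.7] gap 0.0
4 25.27 box [ 0.0179 -0.1429  0.0535] F [-18.1  -4.2   9.9] gap 0.0
 27.54 box [-0.0304 -0.2     0.2994] F [-0.2  0.5 -0.5] gap -0.002
[array([ 0.0259, -0.1271]), array([ 0.0217, -0.2032]), array([ 0.0431, -0.2044]), array([ 0.0473, -0.1283])]
```

View pics/w7.png

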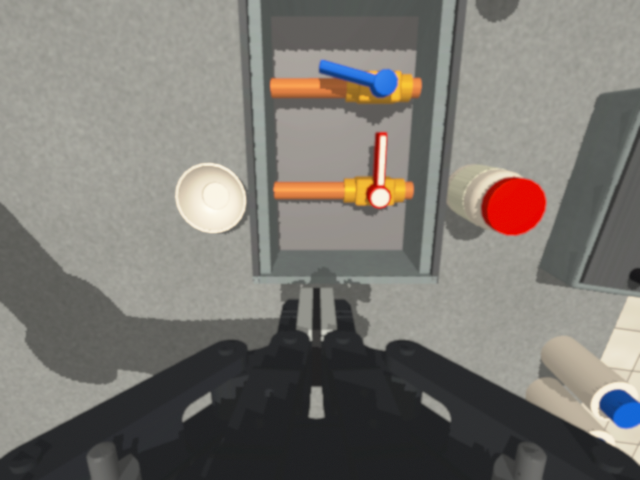

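The handle points along box +y, and the force rose to about 20 N while the tool stood still, so it is on its stop. Last come the angle and scene checks.

```bash
python3 - <<'E'
from h import *
i=camera_info("wrist")
a,b,c,d=[tobox(p)[:2] for p in cast("wrist",[[379.5,197.5],[381,133],[384,83],[320,66]],.0825,i)]
v=b-a;print("red",a,b,np.arctan2(v[1],-v[0])); print("blue pivot,tip",c.round(4),d.round(4))
ctrl.move_to(box(-.05,-.42,.30),Q)
t,_=snap("top","t8.png");t=t.astype(int);m=np.zeros(t.shape[:2],bool);m[195:285,205:325]=1
for s,c,bb in blobs((t.min(2)>140)&m,1500): q=rect("top",bb,.096);print("cover",q,tobox(np.r_[np.array(q[0])/1000,0]))
st()
E
```

```text
red [ 0.03509351 -0.19192621] [ 0.03340164 -0.12805605] 1.5443132865731237
blue pivot,tip [ 0.0339 -0.0826] [-0.0267 -0.0679]
cover ((570.8994750976562, 151.3578643798828), (175.5688934326172, 271.12054443359375), 8.83259391784668) [0.00049722 0.12623424 0.        ]
 28.52 box [-0.0485 -0.417   0.2999] F [ 1.  -0.3  1.1] gap 0.0
```

View pics/t8.png

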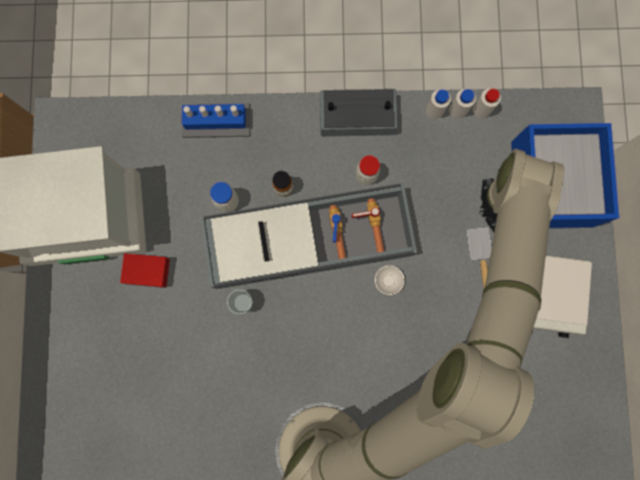

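The cover is on the deck, the red handle lies across its pipe, and the bystanders are in their original places. I'm handing the job in.

```bash
python3 -c "
from rig import ctrl
ctrl.finish_job()"
```

```text
the job is handed in; nothing more can be done
```

I slid the cover onto the deck by its rib and pushed the red handle clockwise to its stop, using the closed fingertips and gripping nothing. I handed the job in at about 28.5 s; no verdict was reported.

**Last checks:**
- **Cover:** it lies flat in its guides, centred at about +124 to +126 mm in box y (over 100 mm needed).
- **Red handle:** I measured about 1.54 rad by camera (over 1.45 needed). At the stop the force rose to about 20 N with the tool standing still.
- **Blue handle:** its end moved by less than about 1 mm.
- **Bystanders:** they look unmoved in the top view. The arm partly covers the spatula in that last picture, but no move went near it.
- **Robot:** it stands clear of everything.

**What disagreed:**
- **Fingertip height:** the first push passed over the rib without touching it. Triangulated from two cameras, the shut fingertips were about 12 mm above the reported TCP, not 17 mm below it as the tool data say. I used the measured height for everything after that.
- **Box centre:** my estimate was about 2–3 mm off along y, judging by the valve positions, which is harmless here. The box ends measured 555 mm apart in the top view, against the stated 568 mm.

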